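# Open the toggle valve and start the vacuum pump

### The arm

A 6-joint arm with a two-finger parallel gripper is mounted at the origin on the work surface. World frame = base frame: x ahead of the robot, y to its left, z up, the work surface at z = 0. Lengths are in m, angles in rad, forces in N, time in s.
With the tool pointing down it reaches from about 0.3 to 0.75 m from the base axis. Payload 8.5 kg.
Tool frame: the origin (TCP) lies midway between the tips of the shut fingers; the grasp point (between the pads) lies 19 mm behind it; y points along the fingers, z is the direction in which the jaws open and shut, and the axes are right-handed (so a half turn about y gives the same grasp; the last joint's range is limited). The gripper opens to 88 mm and grips with 3 to 60 N. Pads are 18 mm wide; open, the fingers measure 123 mm over their backs; the gripper's body (75 mm by 187 mm) begins 45 mm behind the grasp point.
Start: joints at [-1.556, 0.381, 1.297, -0, 1.464, -0.215], TCP at [0.125, -0.536, 0.239] pointing down, gripper open.
Joint ranges: [-3.11, 3.11], [-0.89, 2.33], [0.22, 2.48], [-1.42, 4.56], [0.17, 2.85], [-2.88, 2.88]. Speed limits (rad/s): [2.39, 2.39, 3.14, 3.14, 3.14, 3.14].

### API

Orientations are given as a rotation vector (axis times angle).
In Python, from rig import ctrl gives the robot as it stands.
- The arm moves only by the tool jog_arm, never from a script. Its argument "moves" is a list of rows, each an object with "delta_pos": the shift along the world's x, y, z in m, a list of three; "spin": the turn about the world's z in rad; "jaw": the gripper's target within -1 to 1 (shut at 1, half-way at 0, fully open at -1). A call has 1 to 10 rows; each row is the pose to reach, as a shift and turn from the pose commanded when the call began; what a row does not reach only later rows make up. A row lasts 1/8 s, in which the tool goes at most 62.5 mm and 10.7 degrees, less where a joint would pass 70% of its speed; a pose out of reach is approached as far as the arm can. A call with a gripper value outside its range is refused whole. The fingers move at their own pace and stop on an object; "squeeze" is the grip in N (left out, the last holds). Time passes only in rows, so rows that repeat a pose let the fingers close. It gives the time, the measured TCP pose, the force and the opening at its end, in the units of the state.
- ctrl.get_state(): the state, without advancing time (a new reading comes with each control period).
- ctrl.capture(name): name is "side" or "top" or "wrist"; returns the picture (384x512x3 uint8, red, green, blue); there is no depth.
- ctrl.calibration(name): a dict with "camera_matrix" (3x3 intrinsics, pixels), "k1" (the pictures are not rectified: a ray, as slopes to the right and down, at radius r is drawn at 1 + k1 r^2 times it, then the intrinsics apply), "pose" (4x4, takes a point from camera to world coordinates). Camera axes: x right, y down, z forward; pixel columns grow to the right and rows downward; lengths in m; the calibration is good to about 2 mm. A picture is of the moment at which its call begins: read the wrist's pose just before it. calibration takes no time and is no camera call; for the wrist camera it gives the pose at the moment of the call.
- ctrl.hand_in(): hands the job in, once; it reports no verdict.
The state is a dict: "t": time; "q": joint angles; "qd": joint speeds; "tau": joint torques, N m; "tcp_pos": TCP position; "tcp_rot": TCP orientation; "wrist_force": force on the tool from outside, world axes, zero at the start; "ft_torque": the same for the moment, N m; "gripper_width": finger opening in m.
Only numpy, scipy, OpenCV 4.12 (cv2) and the standard library are available. Lean on these libraries where they do the work, as an engineer would, in place of code of your own. Each camera call takes 0.05 s, during which the arm holds its last target. There are 200 camera calls.

### The job

Put the calibration line under vacuum: with the fingertips push the lever of the isolation valve (the toggle lever that ends in a round ball) over past its centre until it snaps to its other side, and only after that press down the raised end of the rocker switch on the vacuum pump so that it tips over and stays down. Leave the vent valve's lever (the one that ends in a flat paddle) as it is, and do not lift or shift anything that stands on the bench.

Things in the scene. Friction and masses are not known exactly. Their poses are not given: they have to be found in the camera images.
- iso_valve: isolation valve, bolted to the bench: aluminium block 60 (x) x 36 (y) x 44 mm on a steel base plate 90 x 60 x 8 mm, brass pipe stubs to y = +-40 mm, two cheeks up to 62 mm height; the same body as the vent valve, and the two may stand in either place. Origin: centre of its underside, on the bench. z is up; its x axis is the direction in which its lever has to be pushed. The lever turns about an axis parallel to y through (0, 0, 55 mm).
- iso_lever (a joint): angle of the isolation valve's lever, rad: 0 = start, leaning 0.5 rad (29 deg) from vertical to the valve's -x side; 0.5 = upright, dead centre; 1.0 = leaning 0.5 rad to the +x side. Spring over-centre: it drives itself to the nearer end stop; about 3 N at the ball starts it from a stop, less towards the centre.
- iso_tip (a point): centre of the steel ball, 30 mm in diameter, at the end of the isolation valve's lever, 65 mm from the pivot; the stem below it is 8 mm thick. At the start 31 mm to the -x side of the valve's centre and 112 mm above the bench, upright 120 mm, flipped 31 mm to the +x side.
- vent_valve: vent valve, the same body and axes as the isolation valve but its lever ends in a flat paddle; to be left alone. Origin: centre of its underside.
- vent_lever (a joint): angle of the vent valve's lever, rad, same meaning as iso_lever; starts at 0 and must stay there.
- vent_tip (a point): 65 mm from the pivot in the paddle (44 wide x 30 high x 6 mm thick) at the end of the vent valve's lever; 112 mm above the bench.
- pump: vacuum pump standing fast on the bench: grey housing 180 (x) x 110 (y) mm, its flat top at 120 mm height; a round aluminium pump head (72 mm across, up to 138 mm height, with a stud to 146 mm) on the top at x = +45 mm; the rocker switch on the top at x = -45 mm. Origin: centre of its underside on the bench, z up.
- rocker (a joint): angle of the rocker switch, rad: 0 = off (start), its -x end (in the pump's axes) raised; 0.4 = on, its -x end down. Spring over-centre at 0.2: it drives itself to the nearer end stop; about 4 N on the raised end tips it.
- rocker_press (a point): the place to press: top face of the raised half of the black rocker, 16 mm from the rocker's pivot on its -x side, on the middle line. The rocker is 44 mm long (pump x) and 28 mm wide (pump y), pivot at (-45, 0, 128 mm) in the pump's frame. At off this point is about 138 mm above the bench; pressed fully it comes down by about 6 mm. The black bezel round the rocker (56 x 40 mm) ends at 125 mm height.
- bellows: bystander: chromed corrugated bellows unit, upright cylinder 56 mm in diameter, 67 mm high, loose, between the two valves. Origin: centre of its underside.
- float: bystander: white porcelain float, 52 mm in diameter, 64 mm high, loose, between the pump and a valve. Origin: centre of its underside.
- cistern_cap: bystander: steel cistern cap, disc 84 mm in diameter, 12 mm thick with a knob to 28 mm, loose, beyond the valves. Origin: centre of its underside.
- weight: bystander: brass weight, 38 mm in diameter, 46 mm high, loose, on the robot's side of the valves. Origin: centre of its underside.
- screwdriver: bystander: screwdriver 170 mm long lying on the bench beyond the valves, loose. Origin: under its middle.
- jar: bystander: glass jar, 60 mm in diameter, 75 mm high, loose, beyond the pump. Origin: centre of its underside.
Things that resemble listed ones, but are neither listed nor needed, are in the scene too. Leave any yellow look-alike of the pump alone. Leave any purple look-alike of the iso_valve alone.

How it is judged:
On the way, in this order (a step that is already met when the one before it is completed fails the run):
1. the isolation valve's lever has snapped over to its other side, the pump still off (value of joint iso_lever above 0.9 rad and value of joint rocker below 0.1 rad), for 0.1 s.
2. the rocker switch has been tipped to on (value of joint rocker above 0.34 rad and value of joint iso_lever above 0.9 rad), for 0.1 s.
At the end, for the whole second after the job is handed in: The isolation lever rests on its other side (above 0.9 of 1.0 rad), the rocker rests at on (above 0.34 of 0.4 rad), the vent lever is still at its start (below 0.1 rad), and every loose bystander is within 15 mm of its start (all of step 2 and value of joint vent_lever below 0.1 rad and distance of each of bellows, float, cistern_cap, weight, screwdriver, jar from where it was at the start of the episode below 0.015 m); the robot touches nothing.
It fails at once if the vent valve's lever was moved (value of joint vent_lever above 0.25 rad).
It fails at once if something standing on the bench was lifted, tipped or shifted by more than 15 mm (distance of any of bellows, float, cistern_cap, weight, screwdriver, jar from where it was at the start of the episode above 0.015 m or angle between any of bellows, float, jar's own z axis and vertical above 0.3 rad).
It also fails if it takes over 40 s, if anything falls off the work surface, if the arm or the gripper's body presses on something with over 40 N, if the wrist force passes 120 N, or if a joint passes its speed limit or range.

## Working session

There is one attempt and no reset: what is moved stays moved. The work goes in short steps, Python scripts to look and compute and a tool call to move; the robot and the scene stay as the last step left them, time stands still between calls to the robot, and variables do not carry over. Pictures are saved under pics/ and viewed, about 8 in all and at most 12, crops included, and the job is handed in when it is done.

Besides the shell and the picture viewer there is one more tool, called after "Call:" by a JSON object that holds its "name" and its "arguments", one argument or row to a line. jog_arm: Moves the arm, as the interface text tells. Its arguments: {"type":"object","properties":{"moves":{"type":"array"},"squeeze":{"type":"number"}},"required":["moves"]}

```bash
mkdir -p pics; ls; python3 - <<'E'
from rig import ctrl
import cv2,numpy as np
s=ctrl.get_state();print(s)
for n in("top","side"):
    im=ctrl.capture(n);cv2.imwrite(f"pics/{n}0.png",im[...,::-1])
    c=ctrl.calibration(n);print(n,c)
E
```

```text
pics
{'t': 0.0, 'q': array([-1.55631499e+00,  3.81187323e-01,  1.29826016e+00, -9.20569988e-06,
        1.46359017e+00, -2.15278696e-01]), 'qd': array([-2.22978165e-04, -4.63098270e-04, -3.02847729e-05, -1.30500282e-03,
       -1.05870798e-03,  2.91818757e-04]), 'tau': array([-1.35513306e-03, -4.37943113e+01, -2.24557024e+01,  7.13018537e-02,
        3.53028823e-02, -1.38085102e-04]), 'tcp_pos': array([ 0.12526181, -0.5352567 ,  0.23814263]), 'tcp_rot': array([-0.24213217,  2.10117021, -2.09812953]), 'wrist_force': array([-0.7752085 ,  0.24098942, -0.13970439]), 'ft_torque': array([ 0.04543167, -0.02654326, -0.01914932]), 'gripper_width': 0.0883472240116299}
top {'camera_matrix': array([[413.23895438,   0.        , 263.85442831],
       [  0.        , 413.23895438, 194.98795034],
       [  0.        ,   0.        ,   1.        ]]), 'k1': -0.0016210938237833253, 'pose': array([[ 0.01015526, -0.99822695,  0.05865011,  0.4821649 ],
       [-0.99984274, -0.00928393,  0.0151099 ,  0.0306928 ],
       [-0.0145386 , -0.05879433, -0.99816424,  1.02646877],
       [ 0.        ,  0.        ,  0.        ,  1.        ]])}
side {'camera_matrix': array([[406.8235596 ,   0.        , 256.0335813 ],
       [  0.        , 406.8235596 , 194.39578596],
       [  0.        ,   0.        ,   1.        ]]), 'k1': -0.07936032902954235, 'pose': array([[-0.91758803, -0.29749646,  0.26368174,  0.23385317],
       [-0.39709901,  0.65496173, -0.6429133 ,  0.76303013],
       [ 0.01856298, -0.69463731, -0.71912059,  0.9200074 ],
       [ 0.        ,  0.        ,  0.        ,  1.        ]])}
```

View pics/top0.png

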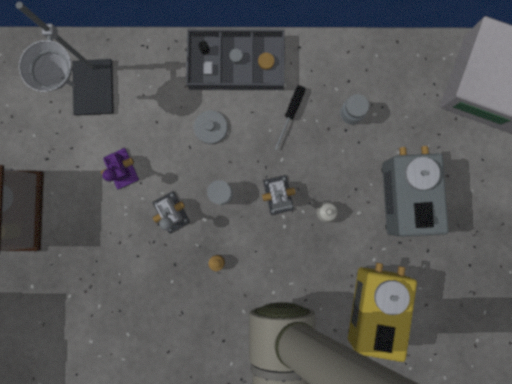

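View pics/side0.png

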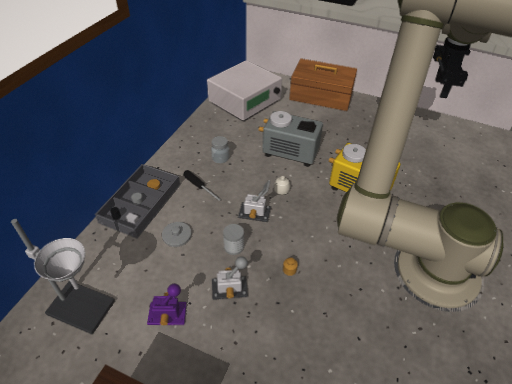

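```bash
cat > h.py <<'E'
from rig import ctrl
import cv2,numpy as np
def ray(n,uv,cal=None):
    c=cal or ctrl.calibration(n);K=c["camera_matrix"];P=c["pose"]
    d=np.array([(uv[0]-K[0,2])/K[0,0],(uv[1]-K[1,2])/K[1,1]]);s=d.copy()
    for _ in range(20): s=d/(1+c["k1"]*(s@s))
    return P[:3,3],P[:3,:3]@np.r_[s,1]
def onz(n,uv,z,cal=None):
    o,d=ray(n,uv,cal);return o+d*(z-o[2])/d[2]
def tri(r1,r2):
    (a,d),(b,e)=r1,r2
    t=np.linalg.lstsq(np.c_[d,-e],b-a,rcond=None)[0]
    p,q=a+t[0]*d,b+t[1]*e
    return (p+q)/2,np.linalg.norm(p-q)
E
python3 - <<'E'
import cv2,numpy as np
t=cv2.imread("pics/top0.png");s=cv2.imread("pics/side0.png")
f=lambda im,x,y,w,h,k:cv2.resize(im[y:y+h,x:x+w],None,fx=k,fy=k,interpolation=cv2.INTER_CUBIC)
a=f(t,140,180,66,50,6);b=f(t,375,135,83,125,4);c=f(s,200,245,66,66,6);
can=np.zeros((600,800,3),np.uint8)
d=f(t,255,165,66,50,6)
can[:300,:396]=a;can[300:,:396]=d[:300];can[:500,400:732]=b
cv2.imwrite("pics/c1.png",can)
e=np.zeros((396,800,3),np.uint8);e[:,:396]=c;e[:396,400:796]=f(s,255,100,66,66,6);cv2.imwrite("pics/c2.png",e)
E
```

```text
(no output)
```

View pics/c1.png

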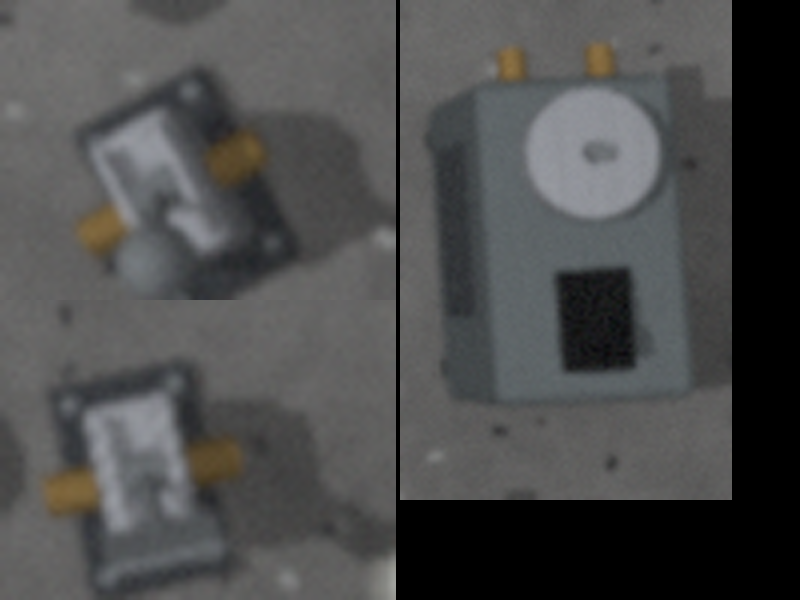

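View pics/c2.png

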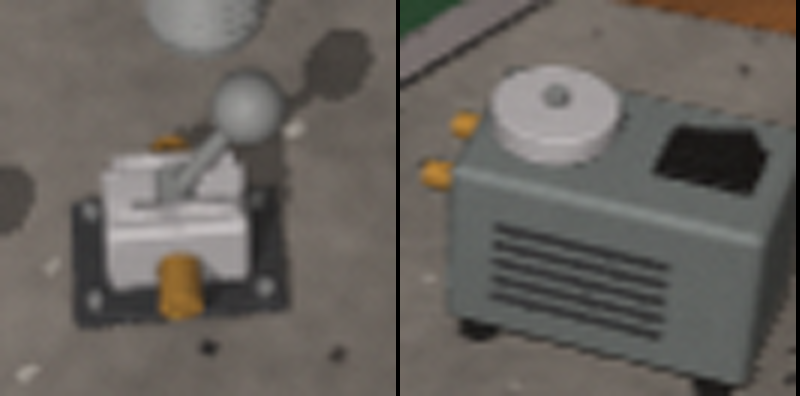

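```bash
python3 - <<'E'
from h import *
np.set_printoptions(precision=4,suppress=True)
p=lambda *a:print(*a)
p("ball",tri(ray("top",(165.3,224.2)),ray("side",(241,262.8))),onz("top",(165.3,224.2),.112))
a=onz("top",(154.2,218.7),.03);b=onz("top",(183.7,205.8),.03);p("stubs",a,b,np.linalg.norm(a-b),(a+b)/2)
y=(a-b)/np.linalg.norm(a-b);x=np.array([y[1],-y[0],0]);p("valve x",x,"ball pred",(a+b)/2-x*.031)
h=onz("top",(423.7,173),.138);r=onz("top",(424.1,215),.127);p("head",h,"rock",r,np.linalg.norm(h-r))
px=(h-r)/np.linalg.norm(h-r);p("px",px,"press",r-px*.016)
p("head side",tri(ray("top",(425,173)),ray("side",(557/6-400/6+255,97/6+100))))
for n,uv,z in [("bellows",(219,191),.067),("float",(327,212),.064),("weight",(216,263),.046),("cap",(211,127),.02),("purple",(110,170),.11),("vent",(279,194),.04)]:p(n,onz("top",uv,z))
c=ctrl.calibration("wrist");p(c["pose"]);p(ctrl.get_state()["t"])
E
```

```text
ball (array([0.4708, 0.2628, 0.1125]), np.float64(0.0038556682007995988)) [0.469  0.2623 0.112 ]
stubs [0.4808 0.3103 0.03  ] [0.5127 0.2394 0.03  ] 0.07769348639650843 [0.4968 0.2748 0.03  ]
valve x [0.912  0.4103 0.    ] ball pred [0.4685 0.2621 0.03  ]
head [ 0.5849 -0.2989  0.138 ] rock [ 0.4949 -0.3027  0.127 ] 0.09076351625479562
px [0.9917 0.0419 0.1212] press [ 0.479  -0.3034  0.1251]
head side (array([ 0.5865, -0.3014,  0.1374]), np.float64(0.0031101050629005365))
bellows [0.5469 0.1499 0.067 ]
float [ 0.5005 -0.1018  0.064 ]
weight [0.3781 0.1568 0.046 ]
cap [0.7082 0.1781 0.02  ]
purple [0.5889 0.3902 0.11  ]
vent [0.5428 0.0094 0.04  ]
[[ 0.2285 -0.9284 -0.293   0.202 ]
 [-0.9736 -0.2182 -0.0677 -0.5165]
 [-0.0011  0.3007 -0.9537  0.3838]
 [ 0.      0.      0.      1.    ]]
0.1
```

Call:
{"name": "jog_arm", "arguments": {
  "moves": [
    {"delta_pos": [0.295,0.335,0.03],"spin": 0.19,"jaw": 1},
    {"delta_pos": [0.295,0.335,0.03],"spin": 0.19,"jaw": 1},
    {"delta_pos": [0.295,0.335,0.03],"spin": 0.19,"jaw": 1},
    {"delta_pos": [0.295,0.335,0.03],"spin": 0.19,"jaw": 1},
    {"delta_pos": [0.295,0.335,0.03],"spin": 0.19,"jaw": 1},
    {"delta_pos": [0.295,0.335,0.03],"spin": 0.19,"jaw": 1},
    {"delta_pos": [0.295,0.335,0.03],"spin": 0.19,"jaw": 1},
    {"delta_pos": [0.295,0.335,0.03],"spin": 0.19,"jaw": 1},
    {"delta_pos": [0.295,0.335,0.03],"spin": 0.19,"jaw": 1},
    {"delta_pos": [0.295,0.335,0.03],"spin": 0.19,"jaw": 1}
  ]
}}

```text
t: 1.35
tcp_pos: [0.4196, -0.2016, 0.2685]
tcp_rot: [-0.423, 1.991, -1.991]
wrist_force: [-0.6, -0.7, 0.6]
gripper_width: 0.0004
```

Call:
{"name": "jog_arm", "arguments": {
  "moves": [
    {"delta_pos": [0,0.44,0],"spin": 0,"jaw": 1},
    {"delta_pos": [0,0.44,0],"spin": 0,"jaw": 1},
    {"delta_pos": [0,0.44,0],"spin": 0,"jaw": 1},
    {"delta_pos": [0,0.44,0],"spin": 0,"jaw": 1},
    {"delta_pos": [0,0.44,0],"spin": 0,"jaw": 1},
    {"delta_pos": [0,0.44,0],"spin": 0,"jaw": 1},
    {"delta_pos": [0,0.44,0],"spin": 0,"jaw": 1},
    {"delta_pos": [0,0.44,0],"spin": 0,"jaw": 1},
    {"delta_pos": [0,0.44,0],"spin": 0,"jaw": 1},
    {"delta_pos": [0,0.44,0],"spin": 0,"jaw": 1}
  ]
}}

```text
t: 2.6
tcp_pos: [0.4207, 0.2378, 0.2688]
tcp_rot: [-0.421, 1.991, -1.992]
wrist_force: [0.1, 0.4, 0.9]
gripper_width: 0.0006
```

```bash
python3 - <<'E'
from h import *
c=ctrl.calibration("wrist");im=ctrl.capture("wrist");cv2.imwrite("pics/w1.png",im[...,::-1])
P=c["pose"];K=c["camera_matrix"]
for X in [(.470,.2625,.112),(.42,.24,.268)]:
    q=P[:3,:3].T@(np.array(X)-P[:3,3]);print(K@(q/q[2]))
np.save("w1.npy",c,allow_pickle=True)
E
```

```text
[255.56775153 125.64243044   1.        ]
[254.67443314 249.77721925   1.        ]
```

View pics/w1.png

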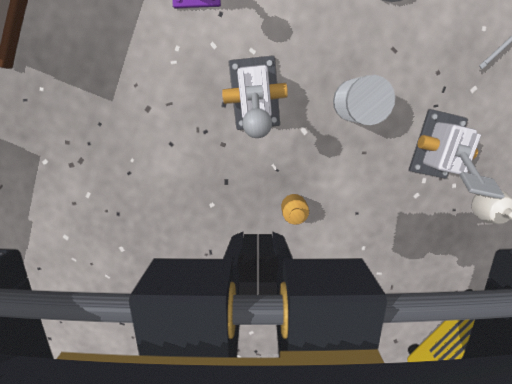

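The wrist view shows the ball at (257,123), and I predicted (256,126). The fingers line up with the valve axis, and the weight at (295,208) is clear, so I'm going down.

Call:
{"name": "jog_arm", "arguments": {
  "moves": [
    {"delta_pos": [0,0,-0.05],"spin": 0,"jaw": 1},
    {"delta_pos": [0,0,-0.1],"spin": 0,"jaw": 1},
    {"delta_pos": [0,0,-0.14],"spin": 0,"jaw": 1},
    {"delta_pos": [0,0,-0.17],"spin": 0,"jaw": 1},
    {"delta_pos": [0,0,-0.17],"spin": 0,"jaw": 1},
    {"delta_pos": [0,0,-0.17],"spin": 0,"jaw": 1}
  ]
}}

```text
t: 3.4
tcp_pos: [0.4211, 0.2391, 0.0999]
tcp_rot: [-0.421, 1.99, -1.99]
wrist_force: [0.5, 0.5, 0.4]
gripper_width: 0.0003
```

Call:
{"name": "jog_arm", "arguments": {
  "moves": [
    {"delta_pos": [0.014,0.006,0],"spin": 0,"jaw": 1},
    {"delta_pos": [0.023,0.01,0],"spin": 0,"jaw": 1},
    {"delta_pos": [0.032,0.014,0],"spin": 0,"jaw": 1},
    {"delta_pos": [0.041,0.018,0],"spin": 0,"jaw": 1},
    {"delta_pos": [0.05,0.022,0],"spin": 0,"jaw": 1},
    {"delta_pos": [0.057,0.026,0],"spin": 0,"jaw": 1},
    {"delta_pos": [0.064,0.029,0],"spin": 0,"jaw": 1},
    {"delta_pos": [0.068,0.031,0],"spin": 0,"jaw": 1},
    {"delta_pos": [0.068,0.031,0],"spin": 0,"jaw": 1}
  ]
}}

```text
t: 4.53
tcp_pos: [0.4885, 0.2705, 0.0986]
tcp_rot: [-0.424, 1.99, -1.99]
wrist_force: [-0.6, -0.7, 0.6]
gripper_width: 0.0006
```

```bash
python3 - <<'E'
from h import *
s=ctrl.capture("side")[...,::-1];cv2.imwrite("pics/s1.png",cv2.resize(s[190:330,170:320],None,fx=4,fy=4))
E
```

```text
(no output)
```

View pics/s1.png

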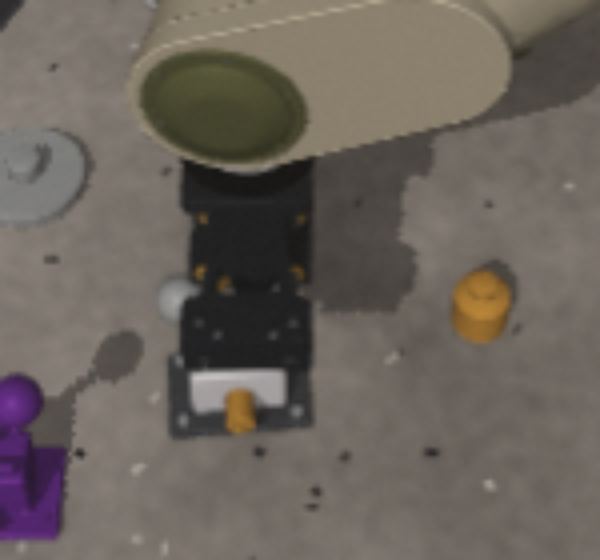

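The ball now sits on the far (+x) side of the fingers, and the wrist force is about zero, so the lever has snapped. Next I back off, lift and cross to the pump.

Call:
{"name": "jog_arm", "arguments": {
  "moves": [
    {"delta_pos": [-0.035,-0.016,0],"spin": 0,"jaw": 1},
    {"delta_pos": [-0.068,-0.031,0],"spin": 0,"jaw": 1},
    {"delta_pos": [-0.068,-0.031,0.06],"spin": 0,"jaw": 1},
    {"delta_pos": [-0.068,-0.031,0.12],"spin": 0,"jaw": 1},
    {"delta_pos": [-0.068,-0.031,0.17],"spin": 0,"jaw": 1},
    {"delta_pos": [-0.068,-0.031,0.17],"spin": 0,"jaw": 1}
  ]
}}

```text
t: 5.32
tcp_pos: [0.4211, 0.2397, 0.2722]
tcp_rot: [-0.416, 1.987, -1.986]
wrist_force: [0.2, 0.3, 0.1]
gripper_width: 0.0007
```

Call:
{"name": "jog_arm", "arguments": {
  "moves": [
    {"delta_pos": [0,-0.54,0.02],"spin": -0.38,"jaw": 1},
    {"delta_pos": [0,-0.54,0.02],"spin": -0.38,"jaw": 1},
    {"delta_pos": [0,-0.54,0.02],"spin": -0.38,"jaw": 1},
    {"delta_pos": [0,-0.54,0.02],"spin": -0.38,"jaw": 1},
    {"delta_pos": [0,-0.54,0.02],"spin": -0.38,"jaw": 1},
    {"delta_pos": [0,-0.54,0.02],"spin": -0.38,"jaw": 1},
    {"delta_pos": [0,-0.54,0.02],"spin": -0.38,"jaw": 1},
    {"delta_pos": [0,-0.54,0.02],"spin": -0.38,"jaw": 1},
    {"delta_pos": [0,-0.54,0.02],"spin": -0.38,"jaw": 1},
    {"delta_pos": [0,-0.54,0.02],"spin": -0.38,"jaw": 1}
  ]
}}

```text
t: 6.58
tcp_pos: [0.4196, -0.3025, 0.2868]
tcp_rot: [-0.042, 2.206, -2.202]
wrist_force: [0.4, 0.7, -0.4]
gripper_width: 0.0006
```

```bash
python3 - <<'E'
from h import *
print(ctrl.get_state()["tcp_pos"])
c=ctrl.calibration("wrist");im=ctrl.capture("wrist")[...,::-1];cv2.imwrite("pics/w2.png",im)
s=ctrl.capture("side")[...,::-1];cv2.imwrite("pics/s2.png",cv2.resize(s[190:330,170:320],None,fx=4,fy=4))
P=c["pose"];K=c["camera_matrix"]
for X in [(.479,-.3034,.138),(.495,-.3027,.127),(.585,-.299,.138)]:
    q=P[:3,:3].T@(np.array(X)-P[:3,3]);print(K@(q/q[2]))
import pickle;pickle.dump(c,open("w2.pkl","wb"))
E
```

```text
[ 0.41959584 -0.30247355  0.28680312]
[262.16024263 121.12482982   1.        ]
[261.98900838 103.75836208   1.        ]
[262.22509731  -5.18298469   1.        ]
```

View pics/w2.png

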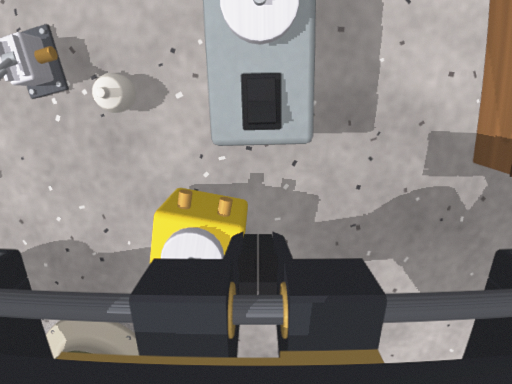

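View pics/s2.png

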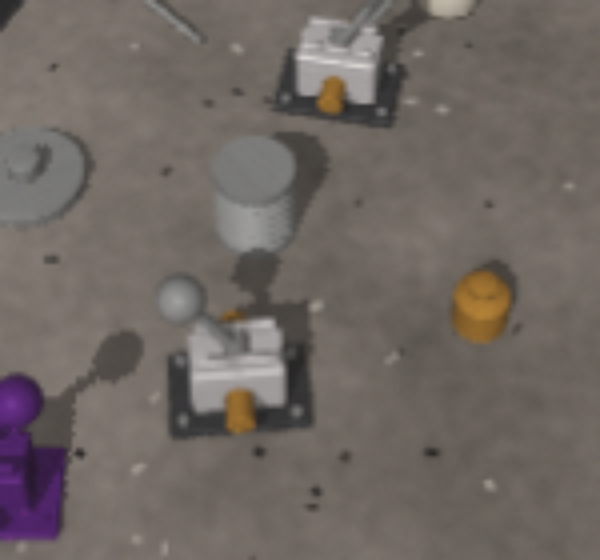

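The lever is flipped, with the ball at (180,298) in the side crop. The bezel centre is at (261,101) in the wrist view against a predicted (262,104), so the press point agrees to within about 2 mm.

Call:
{"name": "jog_arm", "arguments": {
  "moves": [
    {"delta_pos": [0.06,0,0],"spin": 0,"jaw": 1},
    {"delta_pos": [0.06,0,-0.05],"spin": 0,"jaw": 1},
    {"delta_pos": [0.06,0,-0.1],"spin": 0,"jaw": 1},
    {"delta_pos": [0.06,0,-0.135],"spin": 0,"jaw": 1},
    {"delta_pos": [0.06,0,-0.135],"spin": 0,"jaw": 1},
    {"delta_pos": [0.06,0,-0.135],"spin": 0,"jaw": 1}
  ]
}}

```text
t: 7.42
tcp_pos: [0.4809, -0.3002, 0.1554]
tcp_rot: [-0.043, 2.198, -2.202]
wrist_force: [-0.2, -0.1, 0.8]
gripper_width: 0.0006
```

Call:
{"name": "jog_arm", "arguments": {
  "moves": [
    {"delta_pos": [0,0,-0.006],"spin": 0,"jaw": 1},
    {"delta_pos": [0,0,-0.01],"spin": 0,"jaw": 1},
    {"delta_pos": [0,0,-0.013],"spin": 0,"jaw": 1},
    {"delta_pos": [0,0,-0.016],"spin": 0,"jaw": 1},
    {"delta_pos": [0,0,-0.018],"spin": 0,"jaw": 1},
    {"delta_pos": [0,0,-0.018],"spin": 0,"jaw": 1}
  ]
}}

```text
t: 8.18
tcp_pos: [0.4803, -0.3005, 0.1355]
tcp_rot: [-0.044, 2.202, -2.201]
wrist_force: [-0.7, -0.6, -0.4]
gripper_width: 0.0
```

Call:
{"name": "jog_arm", "arguments": {
  "moves": [
    {"delta_pos": [0,0,-0.002],"spin": 0,"jaw": 1},
    {"delta_pos": [0,0,-0.003],"spin": 0,"jaw": 1},
    {"delta_pos": [0,0,-0.004],"spin": 0,"jaw": 1},
    {"delta_pos": [0,0,-0.004],"spin": 0,"jaw": 1}
  ]
}}

```text
t: 8.68
tcp_pos: [0.4805, -0.3006, 0.1334]
tcp_rot: [-0.042, 2.199, -2.202]
wrist_force: [-3.1, 2.6, 13.6]
gripper_width: 0.0003
```

Call:
{"name": "jog_arm", "arguments": {
  "moves": [
    {"delta_pos": [0,0,-0.001],"spin": 0,"jaw": 1},
    {"delta_pos": [0,0,-0.001],"spin": 0,"jaw": 1}
  ]
}}

```text
t: 8.93
tcp_pos: [0.4806, -0.3007, 0.1333]
tcp_rot: [-0.042, 2.198, -2.202]
wrist_force: [-5.6, 4.8, 20.2]
gripper_width: 0.0001
```

Call:
{"name": "jog_arm", "arguments": {
  "moves": [
    {"delta_pos": [0,0,0.05],"spin": 0,"jaw": 1},
    {"delta_pos": [0,0,0.1],"spin": 0,"jaw": 1},
    {"delta_pos": [-0.06,0,0.16],"spin": 0,"jaw": 1},
    {"delta_pos": [-0.06,0,0.16],"spin": 0,"jaw": 1},
    {"delta_pos": [-0.06,0,0.16],"spin": 0,"jaw": 1},
    {"delta_pos": [-0.06,0,0.16],"spin": 0,"jaw": 1}
  ]
}}

```text
t: 9.68
tcp_pos: [0.4206, -0.3004, 0.289]
tcp_rot: [-0.046, 2.205, -2.2]
wrist_force: [0.2, -0.2, -0.5]
gripper_width: 0.0003
```

```bash
python3 - <<'E'
from h import *
print(ctrl.get_state()["tcp_pos"])
b=ctrl.capture("wrist")[...,::-1]
a=cv2.imread("pics/w2.png")
s0=cv2.imread("pics/side0.png");s=ctrl.capture("side")[...,::-1];t=ctrl.capture("top")[...,::-1]
g=lambda i:np.clip(cv2.resize(i,(390,300),interpolation=cv2.INTER_CUBIC).astype(float)*2.5,0,255).astype(np.uint8)
o=np.vstack([np.hstack([g(a[55:145,205:322]),g(b[55:145,205:322])]),np.hstack([g(s0[110:148,290:339]),g(s[110:148,290:339])])])
cv2.imwrite("pics/r.png",o)
cv2.imwrite("pics/top1.png",t);cv2.imwrite("pics/side1.png",s)
t0=cv2.imread("pics/top0.png")
for n,(x,y) in dict(bellows=(219,191),float=(327,212),weight=(216,263),cap=(211,127),vent=(279,194),screw=(292,115),jar=(356,108)).items():
    d=cv2.absdiff(t0,np.ascontiguousarray(t))[y-20:y+20,x-20:x+20];print(n,d.mean().round(1),d.max())
E
```

```text
[ 0.4206315  -0.30035694  0.28900192]
bellows 3.4 32
float 1.9 9
weight 1.9 10
cap 1.8 8
vent 2.0 10
screw 2.2 21
jar 1.9 8
```

View pics/r.png

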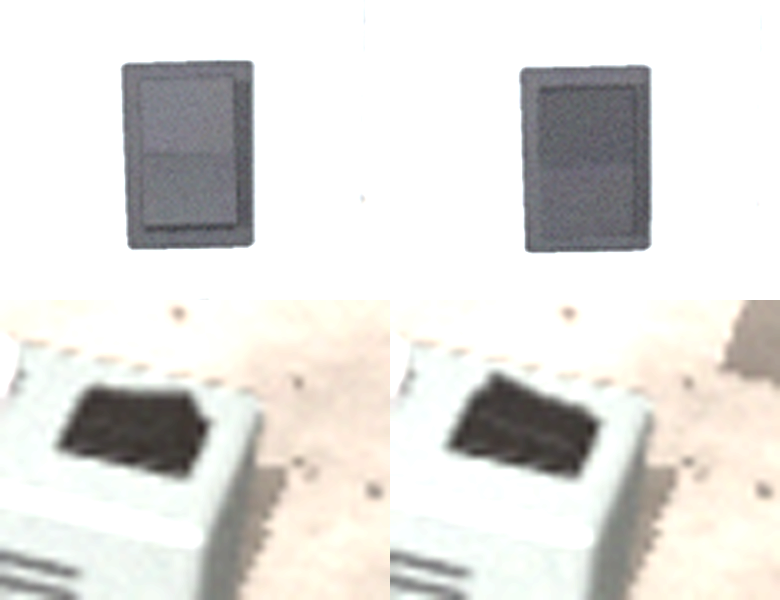

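The rocker has tipped: the raised edge and shadow moved to the other end in both the wrist and side views. The bystanders are unchanged in the top view, apart from the lever's new shadow beside the bellows, so I'm handing in.

```bash
python3 -c "
from rig import ctrl
print(ctrl.hand_in(),ctrl.get_state()['wrist_force'])"
```

```text
the job is handed in; nothing more can be done
the job is handed in; nothing more can be done
```

The calibration line is under vacuum, as far as the cameras show, and the job is handed in; about 10 s of the 40 s had been used at the last check.

- **Isolation valve:** I pushed the ball lever over centre with the shut fingertips. After I backed off, the side view showed the ball resting on the other side.
- **Pump rocker:** I then pressed the raised end down, with about 20 N at its stop. The wrist and side views show it tipped and staying down after the arm withdrew.
- **Everything else:** The vent valve and the loose items looked unchanged between the start and end top views. The one larger difference was beside the bellows. I put that down to the flipped lever's shadow, because the side view taken after the lever flip shows that shadow beside the bellows; I did not measure the bellows' position separately.

The arm was clear of everything, with wrist force about zero. The press point measured from the top camera agreed with the wrist view to about 2 mm, and no check failed.

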